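# Take the red vial caddy off its keyhole screw for washing

### The job

Three vial caddies hang by keyholes on the screws of the small bench rack. Take down the red one: lift it until the screw head is in the wide part of its keyhole, pull it straight off, and stand it upright in the steel wash tray, setting it down rather than dropping it. Leave the blue and yellow caddies hanging as they are.

Things in the scene. Friction and masses are not known exactly. Their poses are not given: they have to be found in the camera images.
- red_caddy: red plastic vial caddy hung on the rack (sizes in mm): 72 wide (y), 136 high. Origin: centre of underside, 50 over the table; x points from front to back, into the rack; z up. Back plate 6 thick at x 19 to 25; below in front a block, x -25, 36 high, with vial caps up to z 56. On top a grip fin, free at both sides: y -9 to 9, x -29 to 19, z 106 to 136; pinch its sides from above at x -7, z 122. Stands by itself; 0.13-0.25 kg
- red_keyhole (a point): centre of the wide part (36 x 36 mm) of the red caddy's keyhole, at x 22, z 60 of the caddy; above it a slot 10 wide, 18 long, where it hangs. Screw: head 18 wide, 5 thick, 2 in front of the plate; shank 7, now 32 above this point. Raise the caddy 32 (25 to 40 will do), then pull it along its own -x: off the screw after 15, clear of its neighbours after 65. Rack rail top: 160 over the table
- blue_caddy: a blue plastic vial caddy hung on one of three steel screws of the rack. Same shape and frame as the red one; leave it hanging. The screws are 105 mm apart along the rack
- yellow_caddy: a yellow plastic vial caddy hung on one of three steel screws of the rack. Same shape and frame as the red one; leave it hanging
- tray: bare steel wash tray lying on the table, fixed, open above: 160 (x) by 200 (y) mm outside, wall 4 mm thick, rim 18 mm high. Origin: centre of its underside; inner floor 4 mm above that. A low notebook (17 mm high) lies on the other side of the bench
Mind the look-alikes: they are no part of the job. Leave any green look-alike of the red_caddy alone. Of the things that look like the yellow_caddy, the smallest one is meant.

How it is judged:
On the way:
1. the red caddy is off its screw and held clear of the rack, upright (distance of red_caddy from where it was at the start of the episode above 0.06 m and height (world z) of red_caddy above 0.03 m and angle between red_caddy's own z axis and vertical below 0.4 rad and contact force between the fingers and red_caddy above 0.3 N), for 0.1 s.
At the end, for the whole second after the job is handed in: The red caddy stands upright (within 10 degrees) and still on the floor of the steel tray, its centre inside the walls and its underside within 6 mm of the tray floor; the blue and yellow caddies still hang within 15 mm of where they were, upright within about 8 degrees (x of red_caddy in the frame of tray between -0.075 and 0.075 m and y of red_caddy in the frame of tray between -0.095 and 0.095 m and z of red_caddy in the frame of tray between 0.001 and 0.01 m and angle between red_caddy's own z axis and vertical below 0.17 rad and linear speed of red_caddy below 0.02 m/s and distance of each of blue_caddy, yellow_caddy from where it was at the start of the episode below 0.015 m and angle between each of blue_caddy, yellow_caddy's own z axis and vertical below 0.15 rad); the robot touches nothing.
It fails at once if the red caddy is let go more than 25 mm above the tray floor (dropped) (distance of red_caddy from where it was at the start of the episode above 0.06 m and z of red_caddy in the frame of tray above 0.029 m and contact force between the fingers and red_caddy below 0.02 N and contact force between red_caddy and anything else below 0.02 N).
It fails at once if the blue or yellow caddy is moved by more than 40 mm (distance of any of blue_caddy, yellow_caddy from where it was at the start of the episode above 0.04 m).
It also fails if it takes over 37 s, if anything falls off the work surface, if the arm or the gripper's body presses on something with over 40 N, if the wrist force passes 120 N, or if a joint passes its speed limit or range.

### The arm

A 7-joint arm with a two-finger parallel gripper is mounted at the origin on the work surface. World frame = base frame: x ahead of the robot, y to its left, z up, the work surface at z = 0. Lengths are in m, angles in rad, forces in N, time in s.
With the tool pointing down it reaches from about 0.425 to 0.875 m from the base axis. Payload 4.7 kg.
Tool frame: the origin (TCP) lies on the centre line of the jaws, within the pads' length; the fingertips stand 25 mm ahead of it and the grasp point (between the pads) lies 6 mm ahead of it; z points along the fingers, x is the direction in which the jaws open and shut, and the axes are right-handed (so a half turn about z gives the same grasp; the last joint's range is limited). The gripper opens to 87 mm and grips with 3 to 60 N. Pads are 19 mm wide; open, the fingers measure 117 mm over their backs; the gripper's body (75 mm by 190 mm) begins 51 mm behind the grasp point.
Start: joints at [-1.098, 0.321, -0.07, 1.45, 0.023, 1.371, -0.057], TCP at [0.288, 0.583, 0.248] pointing down, gripper open.
Joint ranges: [-2.86, 2.86], [-0.3, 2.09], [-1.38, 1.24], [0.06, 2.45], [-1.56, 4.7], [0.09, 2.05], [-2.69, 2.69]. Speed limits (rad/s): [2.57, 2.57, 3.14, 3.14, 3.14, 3.14, 3.14].

### API

Orientations are given as a unit quaternion [x, y, z, w].
In Python, from station import robot gives the robot as it stands.
- The arm moves only by the shell command python3 -m crank 'ROWS'. ROWS is JSON, a list of rows, each a list of 3 entries, a list of its own where there are three numbers: the opening, from 0 (shut) to 1 (fully open), then the shift along the tool's x, y, z in units of 50 cm (1.0 is 50 cm), then the turn about the tool's z in units of 45 degrees (1.0 is 45 degrees). In form: [[gripper, [dx, dy, dz], twist], ...]. A call has 1 to 5 rows; each row is the pose to reach, as a shift and turn from the pose commanded when the call began, along the tool's axes at that moment; what a row does not reach only later rows make up. A row lasts 1/8 s, in which the tool goes at most 62.5 mm and 10.7 degrees, less where a joint would pass 70% of its speed; a pose out of reach is approached as far as the arm can. A call with a number of a shift or a turn outside -1 to 1 is refused whole. A call with a gripper value outside its range is refused whole. The fingers move at their own pace and stop on an object; the grip force is fixed at half the most. Time passes only in rows, so rows that repeat a pose let the fingers close. It gives the time, the measured TCP pose, the force and the opening at its end, in the units of the state.
- robot.observe(): the state, without advancing time (a new reading comes with each control period).
- robot.read_camera(name): name is "side" or "top"; returns (picture, depth): 384x512x3 uint8, red, green, blue; 384x512 float32, m along the optical axis (not along the pixel's ray), 0 where there is no reading.
- robot.camera_model(name): a dict with "fx", "fy", "cx", "cy" (pixels), "R" (3x3) and "t" (3): a world point X has camera coordinates R X + t. Camera axes: x right, y down, z forward; pixel columns grow to the right and rows downward; lengths in m; the calibration is good to about 2 mm. A picture is of the moment at which its call begins. camera_model takes no time and is no camera call.
- robot.finish_job(): hands the job in, once; it reports no verdict.
The state is a dict: "time_s": time; "joint_positions": joint angles; "joint_velocities": joint speeds; "tau": joint torques, N m; "eef_pos": TCP position; "tcp_rot": TCP orientation; "force": force on the tool from outside, world axes, zero at the start; "torque": the same for the moment, N m; "width": opening from 0.0 (shut) to 1.0 (fully open).
Only numpy, scipy, OpenCV 4.12 (cv2) and the standard library are available. Lean on these libraries where they do the work, as an engineer would, in place of code of your own. Each camera call takes 0.05 s, during which the arm holds its last target.

## Working session

There is one attempt and no reset: what is moved stays moved. The work goes in short steps, Python scripts to look and compute and a shell command to move; the robot and the scene stay as the last step left them, time stands still between calls to the robot, and variables do not carry over. Pictures are saved under pics/ and viewed, and the job is handed in when it is done.

```bash
ls; mkdir -p pics; python3 - <<'E'
from station import robot
import cv2,numpy as np
s=robot.observe();print({k:np.round(v,4).tolist() for k,v in s.items()})
for n in("side","top"):
    p,d=robot.read_camera(n);cv2.imwrite(f"pics/{n}0.png",p[:,:,::-1]);np.savez(f"pics/{n}0.npz",p=p,d=d)
    m=robot.camera_model(n);R=np.array(m["R"]);print(n,m["fx"],m["cx"],m["cy"],R.round(3).tolist(),(-R.T@np.array(m["t"])).round(3))
E
```

```text
pics
{'time_s': 0.0, 'joint_positions': [-1.0979, 0.3218, -0.0701, 1.4517, 0.0226, 1.3708, -0.0569], 'joint_velocities': [0.0012, -0.0, -0.0012, 0.0002, 0.0002, -0.0008, 0.0024], 'tau': [0.0002, -49.1289, -0.4041, -31.2534, -0.0638, 0.0434, 0.0002], 'eef_pos': [0.2877, 0.5823, 0.2465], 'tcp_rot': [0.8494, 0.5278, -0.0008, 0.0005], 'force': [0.5604, -0.1138, -0.2499], 'torque': [-0.0375, 0.0512, 0.032], 'width': 0.9995}
side 492.0209185039297 260.6922656713688 194.35296357924554 [[0.998, -0.068, -0.014], [-0.062, -0.775, -0.629], [0.032, 0.629, -0.777]] [ 0.558 -0.729  1.101]
top 491.4484436288543 250.06056225969377 194.76792640171686 [[0.006, -1.0, 0.012], [-0.997, -0.007, -0.079], [0.079, -0.012, -0.997]] [0.478 0.092 1.452]
```

View pics/side0.png

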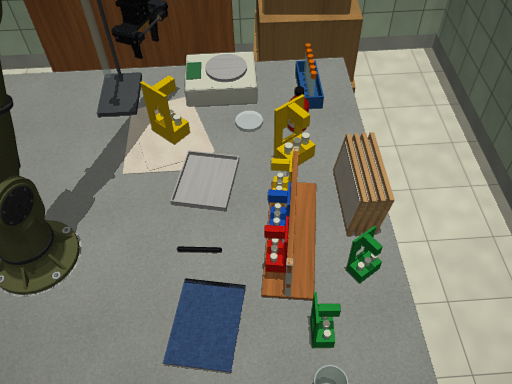

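View pics/top0.png

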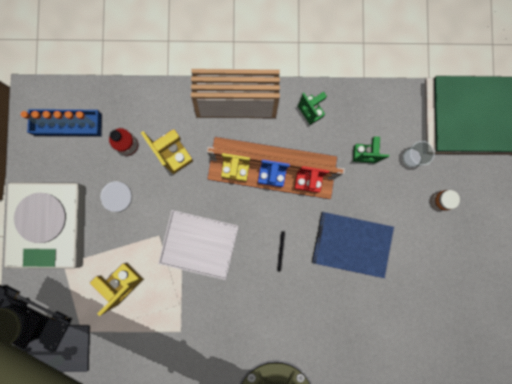

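The top view shows the rack near (275,165) with yellow (235,168), blue (272,174) and red (309,180) caddies hanging on it. The tray is at (200,244) and the notebook at (353,245). Look-alikes are two green caddies at (312,107) and (370,150), and two larger yellow ones at (167,151) and (116,288). The only red caddy is the one at (309,180). The yellow one meant is the smallest, on the rack. Next I confirm this in an enlarged crop and measure.

```bash
cat > h.py <<'E'
from station import robot
import cv2,numpy as np
def cast(n,uv,z):
    m=robot.camera_model(n);R=np.array(m["R"]);c=-R.T@np.array(m["t"])
    uv=np.atleast_2d(uv).astype(float)
    d=np.c_[(uv[:,0]-m["cx"])/m["fx"],(uv[:,1]-m["cy"])/m["fy"],np.ones(len(uv))]@R
    return c+d*((z-c[2])/d[:,2])[:,None]
def cloud(n,d):
    m=robot.camera_model(n);R=np.array(m["R"]);t=np.array(m["t"])
    v,u=np.mgrid[:384,:512]
    P=np.stack([(u-m["cx"])/m["fx"]*d,(v-m["cy"])/m["fy"]*d,d],-1)
    return (P-t)@R
E
python3 - <<'E'
from h import *
for n,(a,b,c,e) in dict(top=(205,130,345,205),side=(235,150,335,300)).items():
    z=np.load(f"pics/{n}0.npz");p,d=z["p"],z["d"]
    f=5 if n=="top" else 4
    cv2.imwrite(f"pics/{n}0c.png",cv2.resize(p[b:e,a:c,::-1],None,fx=f,fy=f,interpolation=cv2.INTER_NEAREST))
    W=cloud(n,d);h=cv2.cvtColor(p,cv2.COLOR_RGB2HSV)
    box=np.zeros(d.shape,bool);box[b:e,a:c]=1
    for col,lo,hi in(("red",-6,6),("blue",108,126),("yel",20,34)):
        H=h[...,0].astype(int);H[H>170]-=180
        k=(H>=lo)&(H<=hi)&(h[...,1]>190)&(h[...,2]>60)&box&(d>0)
        Q=W[k];print(n,col,k.sum(),'z pct',np.percentile(Q[:,2],[1,50,95,99]).round(3))
        for zz,t in((.186,.012),):
            s=abs(Q[:,2]-zz)<t
            if s.sum()>5:
                print('  fin',s.sum(),Q[s].mean(0).round(4),'rect',cv2.minAreaRect(Q[s][:,:2].astype(np.float32)))
                v,u=np.nonzero(k);print('   px',u[s].min(),u[s].max(),v[s].min(),v[s].max())
# tray
z=np.load("pics/top0.npz");p,d=z["p"],z["d"];W=cloud("top",d)
g=p.astype(int);k=((g.min(-1)>150)&(g.max(-1)-g.min(-1)<30)).astype(np.uint8);k[:195]=0;k[290:]=0;k[:,:150]=0;k[:,250:]=0
C=max(cv2.findContours(k,0,2)[0],key=cv2.contourArea);r=cv2.minAreaRect(C);print(r)
bx=cv2.boxPoints(r)
for zz in(.004,.018):
    X=cast("top",bx,zz);print(zz,X.round(3).tolist(),X.mean(0).round(4),np.linalg.norm(np.diff(X,axis=0),axis=1))
E
```

```text
top red 132 z pct [0.077 0.101 0.172 0.188]
  fin 6 [ 0.6245 -0.1003  0.1825] rect ((0.6216462254524231, -0.09659499675035477), (0.01703936606645584, 0.058768950402736664), 52.43644714355469)
   px 309 326 172 188
top blue 48 z pct [0.082 0.123 0.158 0.167]Traceback (most recent call last):
  File "<stdin>", line 11, in <module>
    return _quantile_unchecked(
        a, q, axis, out, overwrite_input, method, keepdims, weights)
    return _ureduce(a,
                    func=_quantile_ureduce_func,
    ...<5 lines>...
                    overwrite_input=overwrite_input,
                    method=method)
    r = func(a, **kwargs)
    result = _quantile(arr,
                       quantiles=q,
    ...<2 lines>...
                       out=out,
                       weights=wgt)
    slices_having_nans = np.isnan(arr[-1, ...])
                                  ~~~^^^^^^^^^
IndexError: index -1 is out of bounds for axis 0 with size 0
```

```bash
python3 - <<'E'
from h import *
for n,(a,b,c,e),f in (("top",(285,150,345,205),10),("side",(235,180,335,300),5)):
    p=np.load(f"pics/{n}0.npz")["p"]
    cv2.imwrite(f"pics/{n}0d.png",cv2.resize(p[b:e,a:c,::-1],None,fx=f,fy=f,interpolation=cv2.INTER_NEAREST))
E
```

```text
(no output)
```

View pics/top0d.png

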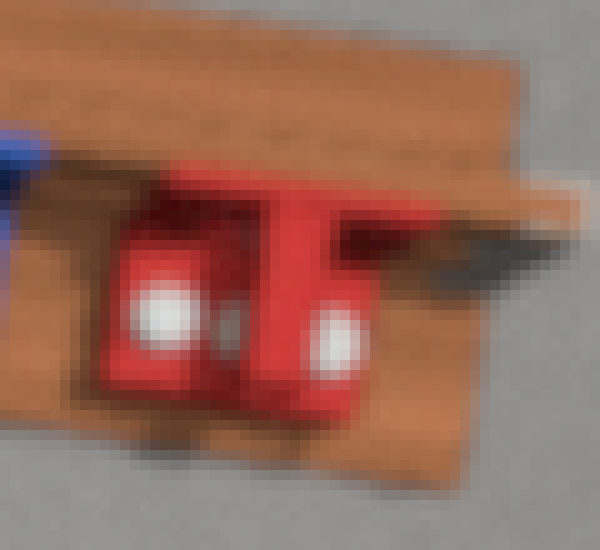

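View pics/top0c.png

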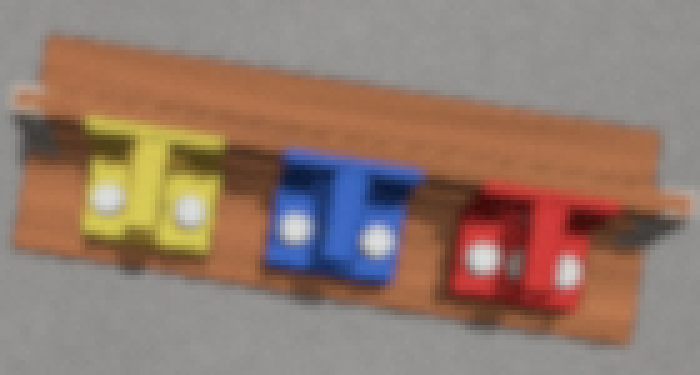

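View pics/side0d.png

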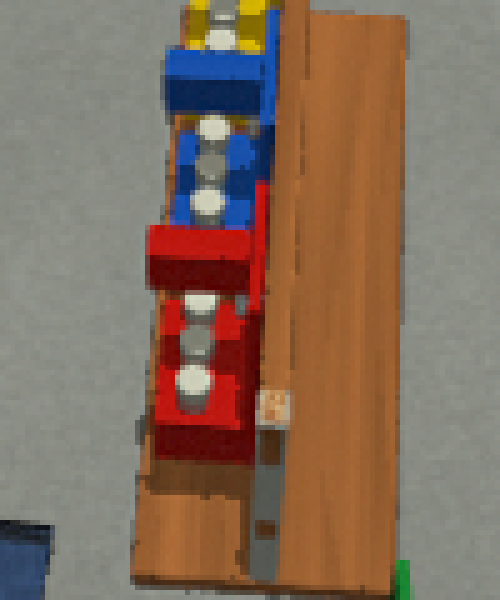

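The enlarged crop confirms it: the red caddy's fin top spans about (309.5–318, 169–188) in the top image. In the side image its fin is at about (265–286, 225–232). Now I'll cast both onto z = 0.186, get the yaw from the three fins, and measure the tray.

```bash
python3 - <<'E'
from h import *
def seg(n,col,box,vmin):
    z=np.load(f"pics/{n}0.npz");p,d=z["p"],z["d"];h=cv2.cvtColor(p,cv2.COLOR_RGB2HSV)
    H=h[...,0].astype(int);H[H>170]-=180
    lo,hi=dict(red=(-6,5),blue=(105,128),yel=(20,36))[col]
    k=(H>=lo)&(H<=hi)&(h[...,1]>140)&(h[...,2]>vmin);a,b,c,e=box
    m=np.zeros_like(k);m[b:e,a:c]=1;return k&m,d
# depth along fin line in the top view, red
z=np.load("pics/top0.npz");W=cloud("top",z["d"])
for v in range(164,194,2): print(v,[W[v,u,2].round(3) for u in range(304,324,2)],z["p"][v,u].tolist())
for n,c in (("top",[[312,169],[318.3,169.7],[309.5,188.2],[316,188.8]]),("side",[[264.6,224.8],[286,224.8],[264.7,232.3],[286,231.7]])):
    X=cast(n,np.array(c),.186);print(n,X.round(4).tolist(),X.mean(0).round(4))
Z=cast("top",[[301.3,165.8],[329,170.5]],.156);print('plate',Z.round(4).tolist(),np.linalg.norm(Z[1]-Z[0]))
Z=cast("top",[[301.3,165.8],[329,170.5]],.186);print('plate@186',Z.round(4).tolist(),np.linalg.norm(Z[1]-Z[0]))
p,d=z["p"],z["d"]
g=p.astype(int);k=((g.min(-1)>140)&(g.max(-1)-g.min(-1)<40)).astype(np.uint8);k[:200]=0;k[290:]=0;k[:,:150]=0;k[:,250:]=0
k=cv2.morphologyEx(k,cv2.MORPH_OPEN,np.ones((5,5)))
C=max(cv2.findContours(k,0,2)[0],key=cv2.contourArea);r=cv2.minAreaRect(C);print(r)
bx=cv2.boxPoints(r)
for zz in(.004,.018):
    X=cast("top",bx,zz);print(zz,X.round(3).tolist(),X.mean(0).round(4),np.linalg.norm(np.diff(X,axis=0),axis=1))
E
```

```text
Traceback (most recent call last):
NameError: name 'u' is not defined
```

```bash
python3 - <<'E'
from h import *
z=np.load("pics/top0.npz");W=cloud("top",z["d"])
for v in range(164,194,2): print(v,[int(1000*W[v,u,2]) for u in range(302,332,2)])
for n,c in (("top",[[312,169],[318.3,169.7],[309.5,188.2],[316,188.8]]),("side",[[264.6,224.8],[286,224.8],[264.7,232.3],[286,231.7]])):
    X=cast(n,np.array(c),.186);print(n,X.round(4).tolist(),X.mean(0).round(4))
for h in(.156,.186):
  Z=cast("top",[[301.3,165.8],[329,170.5]],h);print('plate',h,Z.round(4).tolist(),np.linalg.norm(Z[1]-Z[0]))
p,d=z["p"],z["d"]
g=p.astype(int);k=((g.min(-1)>140)&(g.max(-1)-g.min(-1)<40)).astype(np.uint8);k[:200]=0;k[290:]=0;k[:,:150]=0;k[:,250:]=0
k=cv2.morphologyEx(k,cv2.MORPH_OPEN,np.ones((5,5)))
C=max(cv2.findContours(k,0,2)[0],key=cv2.contourArea);r=cv2.minAreaRect(C);print(r)
bx=cv2.boxPoints(r)
for zz in(.004,.018):
    X=cast("top",bx,zz);print(zz,X.round(3).tolist(),X.mean(0).round(4),np.linalg.norm(np.diff(X,axis=0),axis=1))
# three fins (5x crop of the top picture): fin centre at plate front edge
F=np.array([[153,130],[352,165],[543,195]])/5+[205,130]
X=cast("top",F,.186);print(X.round(4).tolist(),np.linalg.norm(np.diff(X,axis=0),axis=1),np.degrees(np.arctan2(X[2,0]-X[0,0],X[0,1]-X[2,1])))
E
```

```text
164 [165, 162, 158, 161, 157, 161, 160, 159, 155, 14, 15, 16, 11, 11, 13]
166 [186, 187, 180, 157, 162, 161, 156, 160, 162, 162, 156, 160, 160, 161, 160]
168 [176, 182, 183, 187, 183, 188, 190, 183, 183, 156, 160, 162, 162, 155, 155]
170 [142, 144, 153, 159, 162, 185, 185, 185, 185, 184, 187, 185, 189, 184, 160]
172 [99, 104, 93, 86, 142, 178, 185, 179, 189, 154, 167, 169, 177, 185, 140]
174 [84, 86, 86, 90, 1451, 189, 188, 181, 184, 115, 122, 134, 134, 79, 73]
176 [85, 81, 82, 80, 165, 188, 184, 190, 87, 81, 81, 16, 14, 61, 63]
178 [107, 86, 87, 87, 170, 186, 190, 189, 81, 85, 85, 15, 11, 16, 22]
180 [106, 103, 86, 102, 177, 181, 186, 182, 79, 85, 83, 7, 11, 15, 19]
182 [107, 109, 88, 105, 181, 186, 191, 186, 103, 103, 13, 13, 13, 13, 17]
184 [94, 89, 87, 107, 185, 184, 184, 184, 107, 105, 15, 15, 16, 14, 15]
186 [87, 86, 88, 85, 189, 184, 186, 188, 106, 87, 19, 12, 15, 16, 18]
188 [85, 86, 87, 84, 172, 179, 189, 86, 87, 85, 15, 12, 10, 10, 15]
190 [14, 53, 59, 69, 71, 83, 85, 80, 87, 86, 13, 14, 14, 11, 11]
192 [13, 14, 18, 12, 12, 17, 18, 53, 63, 15, 18, 17, 13, 6, 17]
top [[0.646
[... 235 characters left out ...]
.6217 -0.09    0.186 ]
plate 0.156 [[0.6585, -0.059, 0.156], [0.6465, -0.1328, 0.156]] 0.07475362287259249
plate 0.186 [[0.6543, -0.0555, 0.186], [0.6426, -0.1276, 0.186]] 0.07302315572990178
((199.49996948242188, 244.5), (98.99998474121094, 88.99998474121094), -0.0)
0.004 [[0.316, 0.364, 0.004], [0.575, 0.37, 0.004], [0.577, 0.078, 0.004], [0.317, 0.076, 0.004]] [0.446  0.2221 0.004 ] [0.2591207  0.29166081 0.25971481]
0.018 [[0.317, 0.361, 0.018], [0.574, 0.367, 0.018], [0.576, 0.078, 0.018], [0.319, 0.077, 0.018]] [0.4463 0.2208 0.018 ] [0.25661531 0.2888408  0.25720367]
[[0.6787, 0.1154, 0.186], [0.6611, 0.0118, 0.186], [0.6462, -0.0875, 0.186]] [0.10503812 0.10049804] -9.079313567702515
```

```bash
python3 - <<'E'
from h import *
z=np.load("pics/top0.npz");p=z["p"]
print(p[244,200],p[244,255],p[215,200],p[200,200],p[270,120])
g=p.astype(int)
a,b,c,e=150,200,250,290
cr=cv2.cvtColor(p,cv2.COLOR_RGB2GRAY)
k=((cr>150)).astype(np.uint8);m=np.zeros_like(k);m[b:e,a:c]=1;k*=m
# drop warm paper
k[(g[...,0]-g[...,2])>25]=0
k=cv2.morphologyEx(k,cv2.MORPH_OPEN,np.ones((3,3)))
C=max(cv2.findContours(k,0,2)[0],key=cv2.contourArea);r=cv2.minAreaRect(C);print(r)
bx=cv2.boxPoints(r)
for zz in(.004,.018):
    X=cast("top",bx,zz);print(zz,X.round(3).tolist(),X.mean(0).round(4),np.linalg.norm(np.diff(X,axis=0),axis=1))
q=p[:,:,::-1].copy();cv2.polylines(q,[np.int32(bx)],1,(0,0,255),1)
cv2.imwrite("pics/tray0.png",cv2.resize(q[b:e,a:c],None,fx=6,fy=6,interpolation=cv2.INTER_NEAREST))
E
```

```text
[208 203 205] [150 149 147] [151 149 148] [146 145 143] [206 192 108]
((188.93626403808594, 255.20176696777344), (84.10742950439453, 83.52311706542969), 13.134021759033203)
0.004 [[0.323, 0.397, 0.004], [0.56, 0.347, 0.004], [0.505, 0.106, 0.004], [0.269, 0.159, 0.004]] [0.4145 0.2525 0.004 ] [0.24220896 0.2476389  0.24193524]
0.018 [[0.325, 0.395, 0.018], [0.559, 0.345, 0.018], [0.505, 0.106, 0.018], [0.271, 0.158, 0.018]] [0.4151 0.251  0.018 ] [0.23986709 0.24524453 0.23959601]
```

```bash
python3 - <<'E'
from h import *
# rows to work out: target grasp, tool axes
from scipy.spatial.transform import Rotation as T
s=robot.observe();R=T.from_quat(s["tcp_rot"]).as_matrix()
for tgt in((.618,-.088,.30),):
    print((R.T@(np.array(tgt)-s["eef_pos"])/.5).round(4))
print(R.round(3).tolist())
E
```

```text
[-0.9097  1.186  -0.1052]
[[0.443, 0.897, -0.001], [0.897, -0.443, -0.002], [-0.002, 0.0, -1.0]]
```

View pics/tray0.png

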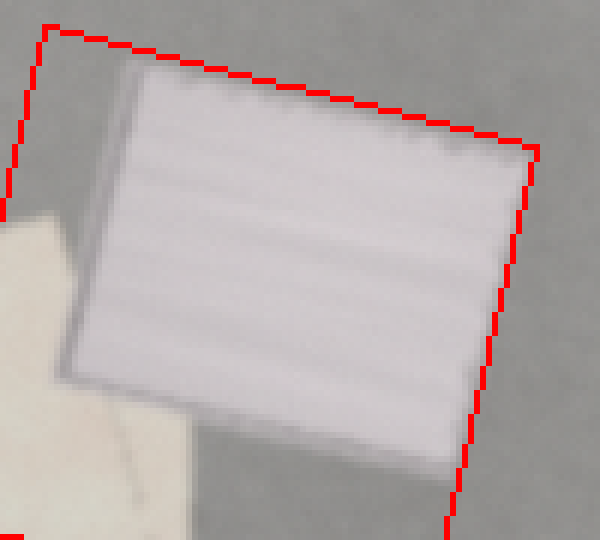

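The mask leaked into the paper sheet at lower left. The crop still shows the tray corners clearly at about (171.7,209.7), (239.2,225), (225.8,279.7) and (160.3,263), so I use those. Arm starts: up, and over toward the caddy.

```bash
python3 - <<'E'
from h import *
X=cast("top",[[171.7,209.7],[239.2,225],[225.8,279.7],[160.3,263]],.018)
print(X.round(3).tolist(),X.mean(0).round(4),np.linalg.norm(np.diff(X,axis=0),axis=1))
E
python3 -m crank '[[1,[0,0,-0.1],0],[1,[-0.075,0.098,-0.1],-0.2],[1,[-0.15,0.196,-0.1],-0.38],[1,[-0.225,0.293,-0.1],-0.38],[1,[-0.3,0.391,-0.1],-0.38]]'
```

```text
[[0.546, 0.303, 0.018], [0.503, 0.106, 0.018], [0.345, 0.144, 0.018], [0.391, 0.333, 0.018]] [0.4461 0.2217 0.018 ] [0.20172969 0.16220712 0.19529949]
time_s: 0.72
eef_pos: [0.3973, 0.3596, 0.2972]
tcp_rot: [0.761, 0.648, -0.0, 0.0]
force: [1.0, 0.2, 0.0]
width: 1.004
```

```bash
cat > sh.py <<'E'
import sys
from h import *
from scipy.spatial.transform import Rotation as T
s=robot.observe();R=T.from_quat(s["tcp_rot"]).as_matrix()
print("eef",np.round(s["eef_pos"],4),"w",round(s["width"],3),"F",np.round(s["force"],1),"yaw",np.degrees(np.arctan2(R[1,0],R[0,0])).round(2))
print((R.T@(np.array(eval(sys.argv[1]))-s["eef_pos"])/.5).round(4))
E
python3 sh.py '(.618,-.088,.30)'
```

```text
eef [0.3973 0.3596 0.2972] w 1.004 F [1.  0.2 0. ] yaw 80.82
[-0.8133  0.5787 -0.0054]
```

```bash
python3 -m crank '[[1,[-0.1,0.071,0],0],[1,[-0.2,0.142,0],0],[1,[-0.3,0.213,0],0],[1,[-0.4,0.285,0],0],[1,[-0.5,0.356,0],0]]'
python3 -m crank '[[1,[-0.1,0.071,0],0],[1,[-0.2,0.142,0],0],[1,[-0.313,0.223,0],0],[1,[-0.313,0.223,0],0]]'
python3 sh.py '(.618,-.088,.178)'
```

```text
time_s: 1.35
eef_pos: [0.5329, 0.0847, 0.2974]
tcp_rot: [0.761, 0.648, 0.0, -0.0]
force: [0.8, -0.1, 0.5]
width: 1.001
time_s: 1.85
eef_pos: [0.6177, -0.0922, 0.2967]
tcp_rot: [0.764, 0.645, -0.002, 0.001]
force: [-0.6, -0.2, 0.5]
width: 1.0
eef [ 0.6177 -0.0922  0.2967] w 1.0 F [-0.6 -0.2  0.5] yaw 80.32
[ 0.0093 -0.0006  0.2373]
```

```bash
python3 -m crank '[[1,[0,0,0.09],0],[1,[0,0,0.13],0],[1,[0,0,0.13],0]]'
python3 sh.py '(.618,-.088,.178)'
python3 - <<'E'
from h import *
for n,(a,b,c,e),f in (("top",(265,130,365,220),7),("side",(215,160,335,270),6)):
    p,d=robot.read_camera(n);np.savez(f"pics/{n}1.npz",p=p,d=d)
    cv2.imwrite(f"pics/{n}1.png",cv2.resize(p[b:e,a:c,::-1],None,fx=f,fy=f,interpolation=cv2.INTER_NEAREST))
E
```

```text
time_s: 2.22
eef_pos: [0.6165, -0.0845, 0.2308]
tcp_rot: [0.761, 0.649, -0.001, -0.002]
force: [-0.1, 0.5, 0.2]
width: 0.999
eef [ 0.6165 -0.0845  0.2308] w 0.999 F [-0.1  0.5  0.2] yaw 80.89
[-0.0065  0.0045  0.1056]
```

View pics/side1.png

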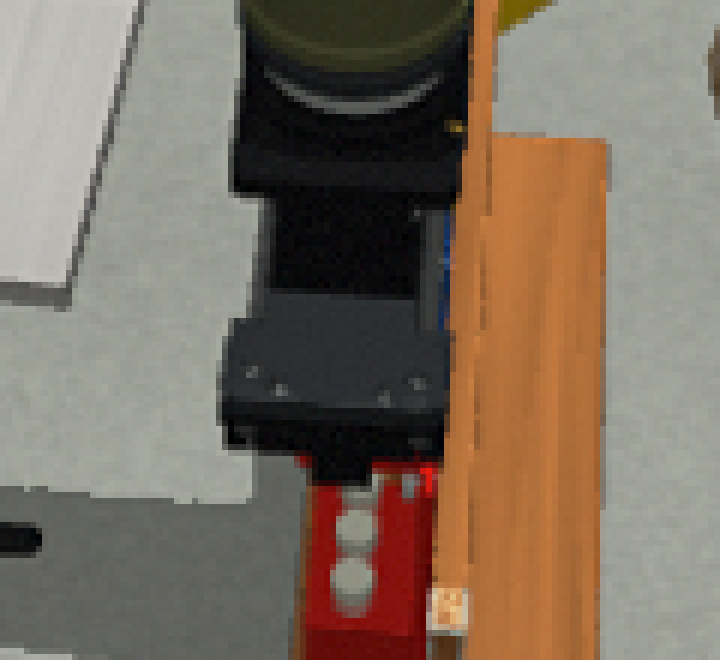

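View pics/top1.png

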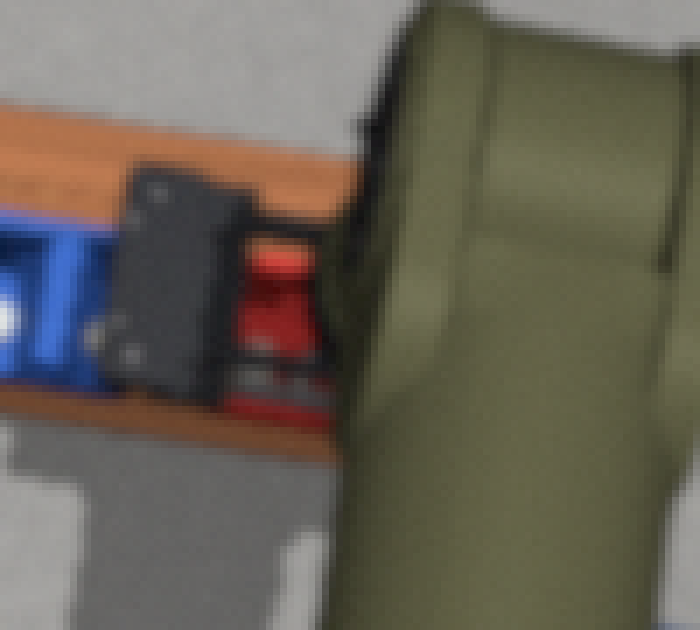

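Both views are partly blocked by the arm. In the side crop the near finger at (345,470) hangs in line with the fin, clear of the neighbours. Going on down, letting it settle.

```bash
python3 -m crank '[[1,[0,0,0.05],0],[1,[0,0,0.08],0],[1,[0,0,0.08],0],[1,[0,0,0.08],0]]'
python3 sh.py '(.618,-.088,.178)'
```

```text
time_s: 2.82
eef_pos: [0.6182, -0.0858, 0.1937]
tcp_rot: [0.761, 0.648, 0.001, 0.001]
force: [0.3, 0.1, -0.2]
width: 0.997
eef [ 0.6182 -0.0858  0.1937] w 0.997 F [ 0.3  0.1 -0.2] yaw 80.82
[-0.0044  0.0002  0.0314]
```

```bash
python3 -m crank '[[1,[-0.004,0,0.02],0],[1,[-0.004,0,0.031],0],[1,[-0.004,0,0.031],0]]'
python3 sh.py '(.618,-.088,.178)'
python3 -m crank '[[0.5,[0,0,0],0],[0.3,[0,0,0],0],[0,[0,0,0],0],[0,[0,0,0],0],[0,[0,0,0],0]]'
python3 sh.py '(.618,-.088,.178)'
```

```text
time_s: 3.2
eef_pos: [0.6169, -0.0878, 0.1763]
tcp_rot: [0.762, 0.648, -0.0, -0.0]
force: [-0.6, -0.4, 0.1]
width: 0.999
eef [ 0.6169 -0.0878  0.1763] w 0.999 F [-0.6 -0.4  0.1] yaw 80.8
[-0.0001  0.0023 -0.0034]
time_s: 3.82
eef_pos: [0.6173, -0.0877, 0.1771]
tcp_rot: [0.761, 0.648, 0.0, 0.0]
force: [0.1, -0.4, 0.6]
width: 0.517
eef [ 0.6173 -0.0877  0.1771] w 0.517 F [ 0.1 -0.4  0.6] yaw 80.81
[-0.0003  0.0014 -0.0017]
```

```bash
python3 -m crank '[[0,[0,0,0],0],[0,[0,0,0],0],[0,[0,0,0],0],[0,[0,0,0],0],[0,[0,0,0],0]]'
python3 -m crank '[[0,[0,0,0],0],[0,[0,0,0],0]]'
python3 sh.py '(.6173,-.0877,.2091)'
```

```text
time_s: 4.45
eef_pos: [0.6173, -0.0876, 0.177]
tcp_rot: [0.761, 0.648, 0.0, -0.0]
force: [-0.2, 1.5, -0.1]
width: 0.201
time_s: 4.7
eef_pos: [0.6174, -0.0876, 0.1771]
tcp_rot: [0.761, 0.648, 0.0, -0.0]
force: [0.2, 0.6, 0.1]
width: 0.205
eef [ 0.6174 -0.0876  0.1771] w 0.205 F [0.2 0.6 0.1] yaw 80.82
[-0.0002 -0.0001 -0.064 ]
```

The fin is gripped: opening 17.8 mm against 18 mm expected. Lift 32 mm.

```bash
python3 -m crank '[[0,[0,0,-0.016],0],[0,[0,0,-0.032],0],[0,[0,0,-0.048],0],[0,[0,0,-0.064],0],[0,[0,0,-0.064],0]]'
python3 -m crank '[[0,[0,0,0],0],[0,[0,0,0],0]]'
python3 sh.py '(.6173,-.0877,.2091)'
python3 - <<'E'
from h import *
for n,(a,b,c,e),f in (("side",(215,160,335,290),4),):
    p,d=robot.read_camera(n);np.savez(f"pics/{n}2.npz",p=p,d=d)
    cv2.imwrite(f"pics/{n}2.png",cv2.resize(p[b:e,a:c,::-1],None,fx=f,fy=f,interpolation=cv2.INTER_NEAREST))
E
```

```text
time_s: 5.32
eef_pos: [0.6176, -0.0879, 0.21]
tcp_rot: [0.761, 0.648, 0.0, 0.0]
force: [0.9, 0.1, -2.4]
width: 0.205
time_s: 5.58
eef_pos: [0.6171, -0.0877, 0.2087]
tcp_rot: [0.761, 0.648, -0.0, -0.0]
force: [0.1, -0.3, -2.1]
width: 0.203
eef [ 0.6171 -0.0877  0.2087] w 0.203 F [ 0.1 -0.3 -2.1] yaw 80.81
[ 0.0001  0.0003 -0.0009]
```

View pics/side2.png

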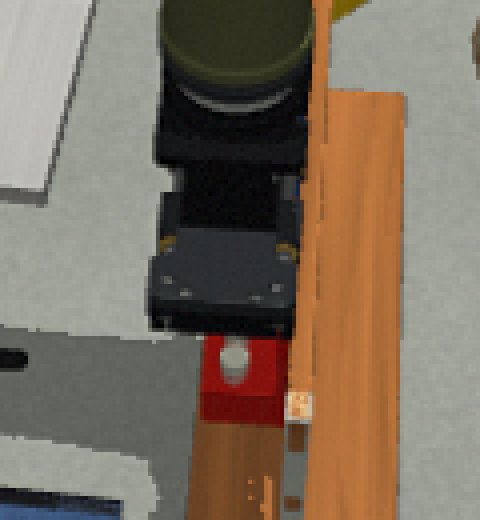

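The side crop shows the red block raised off its old spot, and the load reads 2.1 N (about 0.2 kg). I pull along the caddy's -x, which is tool -y.

```bash
python3 -m crank '[[0,[0,-0.02,0],0],[0,[0,-0.04,0],0],[0,[0,-0.06,0],0],[0,[0,-0.08,0],0],[0,[0,-0.1,0],0]]'
python3 -m crank '[[0,[0,-0.03,0],0],[0,[0,-0.06,0],0],[0,[0,-0.09,0],0],[0,[0,-0.09,0],0]]'
python3 sh.py '(.440,.2227,.2087)'
```

```text
time_s: 6.25
eef_pos: [0.5672, -0.0797, 0.2092]
tcp_rot: [0.761, 0.648, 0.0, 0.0]
force: [0.5, 0.4, -1.0]
width: 0.208
time_s: 6.75
eef_pos: [0.5226, -0.0723, 0.2093]
tcp_rot: [0.761, 0.648, 0.0, -0.0]
force: [0.2, -0.3, -1.5]
width: 0.202
eef [ 0.5226 -0.0723  0.2093] w 0.202 F [ 0.2 -0.3 -1.5] yaw 80.83
[ 0.5562 -0.257   0.0015]
```

```bash
python3 -m crank '[[0,[0.06,-0.028,0],0],[0,[0.12,-0.056,0],0],[0,[0.19,-0.088,0],0],[0,[0.26,-0.12,0],0],[0,[0.33,-0.153,0],0]]'
python3 -m crank '[[0,[0.07,-0.032,0],0],[0,[0.13,-0.06,0],0],[0,[0.18,-0.083,0],0],[0,[0.226,-0.104,0],0],[0,[0.226,-0.104,0],0]]'
python3 -m crank '[[0,[0,0,0],0],[0,[0,0,0],0]]'
python3 sh.py '(.439,.223,.131)'
python3 - <<'E'
from h import *
for n,(a,b,c,e),f in (("side",(130,90,290,250),4),("top",(130,180,290,310),4)):
    p,d=robot.read_camera(n);np.savez(f"pics/{n}3.npz",p=p,d=d)
    cv2.imwrite(f"pics/{n}3.png",cv2.resize(p[b:e,a:c,::-1],None,fx=f,fy=f,interpolation=cv2.INTER_NEAREST))
E
```

```text
time_s: 7.38
eef_pos: [0.4745, 0.1038, 0.2093]
tcp_rot: [0.762, 0.648, 0.001, 0.0]
force: [1.4, 0.4, -2.0]
width: 0.205
time_s: 8.0
eef_pos: [0.4406, 0.2247, 0.2091]
tcp_rot: [0.76, 0.65, 0.0, -0.0]
force: [0.7, -1.1, -2.2]
width: 0.202
time_s: 8.25
eef_pos: [0.4416, 0.2212, 0.2091]
tcp_rot: [0.762, 0.647, 0.0, 0.0]
force: [0.6, -0.4, -2.1]
width: 0.208
eef [0.4416 0.2212 0.2091] w 0.208 F [ 0.6 -0.4 -2.1] yaw 80.7
[ 0.0028 -0.0059  0.1562]
```

View pics/side3.png

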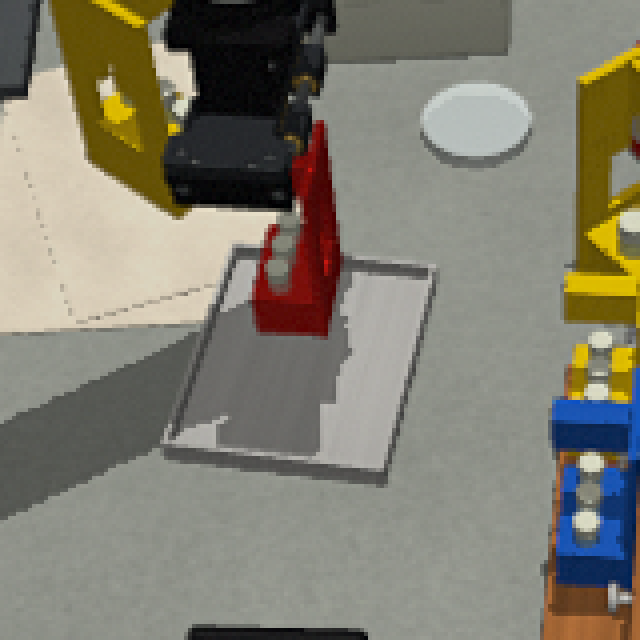

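View pics/top3.png

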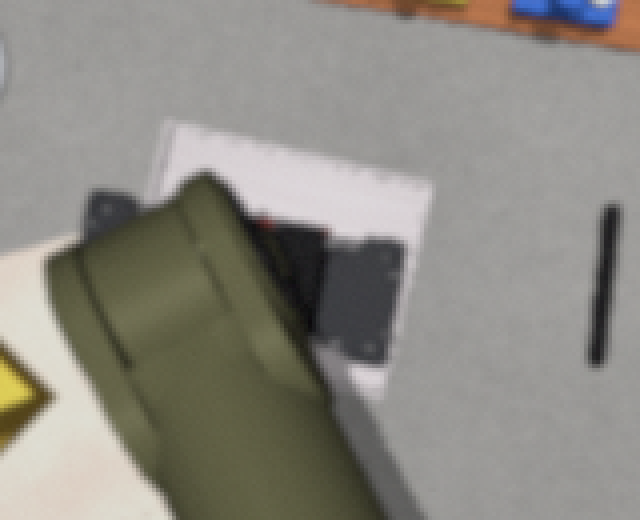

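The side crop shows the red caddy upright over the tray, its block bottom at about (290,333) in the crop. The large yellow look-alike stands close to the left, so I check clearance before lowering.

```bash
python3 - <<'E'
from h import *
for n,bx in(("top",(80,255,150,320)),("side",(135,70,195,150))):
    z=np.load(f"pics/{n}0.npz");p,d=z["p"],z["d"];W=cloud(n,d);h=cv2.cvtColor(p,cv2.COLOR_RGB2HSV)
    k=(abs(h[...,0].astype(int)-27)<8)&(h[...,1]>150)&(d>0);a,b,c,e=bx
    m=np.zeros_like(k);m[b:e,a:c]=1;Q=W[k&m]
    print(n,len(Q),np.percentile(Q,[2,50,98],axis=0).round(3).tolist())
    T=Q[Q[:,2]>.12];print(' z>.12',np.percentile(T,[2,98],axis=0).round(3).tolist())
# tilt: plate side-face of red, side view now
z=np.load("pics/side3.npz");p,d=z["p"],z["d"];W=cloud("side",d);h=cv2.cvtColor(p,cv2.COLOR_RGB2HSV)
H=h[...,0].astype(int);k=((H<6)|(H>174))&(h[...,1]>150)&(d>0);m=np.zeros_like(k);m[110:180,190:220]=1
Q=W[k&m]
for lo in np.arange(.07,.23,.02):
    s=Q[(Q[:,2]>lo)&(Q[:,2]<lo+.02)]
    if len(s)>4:print(round(lo,2),len(s),np.percentile(s[:,0],[3,97]).round(3),np.percentile(s[:,1],[3,97]).round(3))
E
```

```text
top 809 [[0.285, 0.383, 0.046], [0.339, 0.427, 0.182], [0.382, 0.468, 0.2]]
 z>.12 [[0.282, 0.383, 0.127], [0.361, 0.469, 0.2]]
side 1595 [[0.274, 0.383, 0.01], [0.33, 0.424, 0.117], [0.385, 0.466, 0.196]]
 z>.12 [[0.274, 0.384, 0.123], [0.366, 0.467, 0.197]]
0.07 40 [0.424 0.476] [0.18  0.236]
0.09 118 [0.423 0.478] [0.179 0.244]
0.11 188 [0.425 0.476] [0.18  0.246]
0.13 39 [0.433 0.479] [0.177 0.246]
0.15 37 [0.463 0.478] [0.178 0.247]
0.17 45 [0.464 0.478] [0.178 0.245]
0.19 55 [0.457 0.478] [0.178 0.248]
0.21 73 [0.46  0.477] [0.183 0.248]
```

The plate's back edge stays at x ≈ 0.477 from bottom to top, so the caddy is upright. The look-alike is about 6 cm from the gripper. Lowering.

```bash
python3 -m crank '[[0,[0,0,0.04],0],[0,[0,0,0.075],0],[0,[0,0,0.11],0],[0,[0,0,0.13],0],[0,[0,0,0.14],0]]'
python3 -m crank '[[0,[0,0,0],0],[0,[0,0,0.004],0],[0,[0,0,0.008],0],[0,[0,0,0.012],0]]'
python3 sh.py '(.439,.223,.131)'
```

```text
time_s: 8.98
eef_pos: [0.4409, 0.2222, 0.1383]
tcp_rot: [0.761, 0.648, -0.0, -0.0]
force: [-0.3, -0.1, -2.4]
width: 0.205
time_s: 9.48
eef_pos: [0.4412, 0.2224, 0.1332]
tcp_rot: [0.761, 0.648, 0.0, 0.0]
force: [0.0, -0.3, -1.1]
width: 0.206
eef [0.4412 0.2224 0.1332] w 0.206 F [ 0.  -0.3 -1.1] yaw 80.82
[ 0.0004 -0.0045  0.0043]
```

```bash
python3 -m crank '[[0,[0,0,0.002],0],[0,[0,0,0.004],0],[0,[0,0,0.004],0],[0,[0,0,0.004],0]]'
python3 sh.py '(.439,.223,.131)'
```

```text
time_s: 9.98
eef_pos: [0.4413, 0.2225, 0.1317]
tcp_rot: [0.761, 0.648, 0.0, -0.0]
force: [-2.4, -1.0, 5.4]
width: 0.206
eef [0.4413 0.2225 0.1317] w 0.206 F [-2.4 -1.   5.4] yaw 80.82
[ 0.0002 -0.0046  0.0014]
```

The force flips to +5.4 N at TCP z 0.1317 (0.131 expected), so it stands on the tray floor. Release and rise.

```bash
python3 -m crank '[[0.5,[0,0,0],0],[0.5,[0,0,0],0],[0.6,[0,0,0],0],[0.8,[0,0,0],0],[0.8,[0,0,0],0]]'
python3 -m crank '[[0.8,[0,0,0],0],[0.8,[0,0,-0.03],0],[0.8,[0,0,-0.09],0],[0.8,[0,0,-0.16],0],[0.8,[0,0,-0.24],0]]'
python3 -m crank '[[0.8,[0,0,-0.1],0],[0.8,[0,-0.06,-0.14],0],[0.8,[0,-0.06,-0.14],0],[0.8,[0,-0.06,-0.14],0]]'
python3 - <<'E'
from h import *
for n in("side","top"):
    p,d=robot.read_camera(n);np.savez(f"pics/{n}4.npz",p=p,d=d);cv2.imwrite(f"pics/{n}4.png",p[:,:,::-1])
z=np.load("pics/side4.npz");p,d=z["p"],z["d"];W=cloud("side",d);h=cv2.cvtColor(p,cv2.COLOR_RGB2HSV)
H=h[...,0].astype(int);k=((H<6)|(H>174))&(h[...,1]>150)&(d>0);m=np.zeros_like(k);m[100:220,170:240]=1
Q=W[k&m];print(np.percentile(Q,[1,99],axis=0).round(3).tolist())
for lo in np.arange(0,.15,.02):
    s=Q[(Q[:,2]>lo)&(Q[:,2]<lo+.02)]
    if len(s)>4:print(round(lo,2),len(s),np.percentile(s[:,0],[3,97]).round(3),np.percentile(s[:,1],[3,97]).round(3))
for n in("side","top"):
  a=np.load(f"pics/{n}0.npz")["p"];b=np.load(f"pics/{n}4.npz")["p"]
  for col,lo,hi in(("blue",105,128),("yel",20,36)):
    r=[]
    for q in(a,b):
      h=cv2.cvtColor(q,cv2.COLOR_RGB2HSV);k=(h[...,0]>=lo)&(h[...,0]<=hi)&(h[...,1]>140)
      m=np.zeros_like(k)
      if n=="top": m[145:205,210:290]=1
      else: m[168:235,262:295]=1
      v,u=np.nonzero(k&m);r.append((len(u),u.mean().round(1),v.mean().round(1)))
    print(n,col,r)
E
```

```text
time_s: 10.6
eef_pos: [0.4411, 0.2223, 0.131]
tcp_rot: [0.761, 0.648, -0.0, 0.0]
force: [0.3, 0.4, -0.0]
width: 0.69
time_s: 11.22
eef_pos: [0.4409, 0.2223, 0.2531]
tcp_rot: [0.761, 0.648, 0.0, 0.0]
force: [0.6, -0.7, 1.1]
width: 0.799
time_s: 11.72
eef_pos: [0.4117, 0.2268, 0.3212]
tcp_rot: [0.762, 0.648, 0.0, 0.0]
force: [0.4, 0.3, -0.5]
width: 0.796
[[0.421, 0.179, 0.009], [0.478, 0.251, 0.141]]
0.0 61 [0.422 0.476] [0.18  0.239]
0.02 176 [0.423 0.475] [0.181 0.247]
0.04 81 [0.427 0.477] [0.181 0.244]
0.06 28 [0.463 0.478] [0.179 0.251]
0.08 42 [0.462 0.478] [0.18  0.248]
0.1 67 [0.427 0.476] [0.18  0.241]
0.12 197 [0.423 0.476] [0.183 0.245]
0.14 25 [0.428 0.469] [0.181 0.224]
side blue [(489, np.float64(279.8), np.float64(203.0)), (696, np.float64(279.7), np.float64(210.5))]
side yel [(223, np.float64(282.0), np.float64(179.4)), (222, np.float64(281.9), np.float64(179.3))]
top blue [(427, np.float64(272.3), np.float64(172.2)), (423, np.float64(272.3), np.float64(172.2))]
top yel [(514, np.float64(235.1), np.float64(165.8)), (516, np.float64(235.1), np.float64(165.8))]
```

View pics/side4.png

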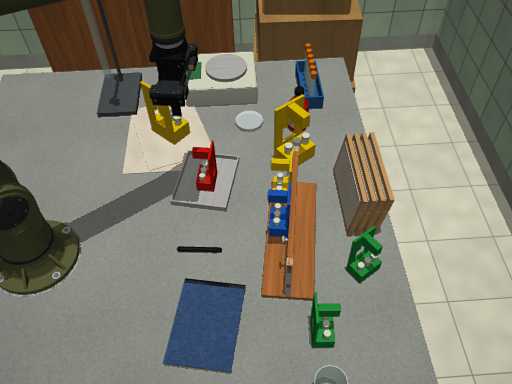

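View pics/top4.png

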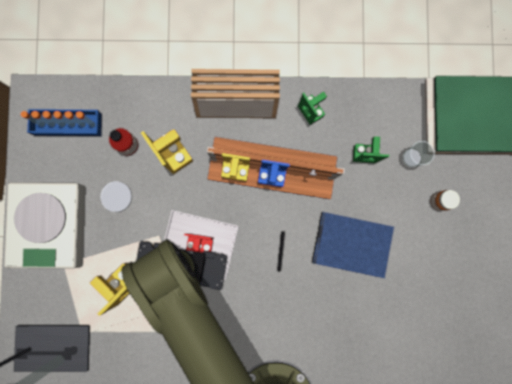

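Red stands upright inside the tray at (206,168) side and (200,243) top. Blue (272,174) and yellow (235,168) hang unmoved, and the gripper is clear above z ≈ 0.29.

```bash
python3 -c "
from station import robot
print(robot.finish_job(), robot.observe()['force'])"
```

```text
the job is handed in; nothing more can be done
the job is handed in; nothing more can be done
```

I took the red caddy off its screw and set it down upright in the steel tray, then handed the job in at about 11.8 s. I pinched it by the fin, raised it 32 mm, pulled it about 95 mm along its own -x, and lowered it until the wrist force showed contact before letting go.

**Red caddy:** the last pictures put its footprint at x 0.42–0.48 and y 0.18–0.25. The tray centre is about (0.446, 0.222), so it is well inside the walls. Its sides measure vertical, and its top is at about 0.141 m, where 0.140 m is expected for standing on the floor.

**Blue and yellow caddies:** both are at the same pixels as before in the top view, within 0.1 px. In the side view yellow is unchanged. The blue colour mask there grew (489 to 696 px, centroid 7.5 px lower). I put this down to the red caddy no longer hiding part of the blue one, since the top view shows no shift.

**Clearance:** the gripper was open and well clear of everything at hand-in. My first automatic tray outline failed because it leaked into the paper sheet, so I read the tray corners from an enlarged crop instead. They matched the given 160 × 200 mm within about 5 mm.

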